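Dress the cheese board by height

ROBOT

A 6-joint arm with a two-finger parallel gripper is mounted at the origin on the work surface. World frame = base frame: x ahead of the robot, y to its left, z up, the work surface at z = 0. Lengths are in m, angles in rad, forces in N, time in s.
With the tool pointing down it reaches from about 0.3 to 0.775 m from the base axis. Payload 14.6 kg.
Tool frame: the origin (TCP) lies on the mounting face of the last link; the fingertips stand 173 mm ahead of it and the grasp point (between the pads) lies 155 mm ahead of it; z points along the fingers, y is the line along which they close (so a half turn about z gives the same grasp; the last joint's range is limited). The gripper opens to 85 mm and grips with 20 to 120 N. Pads are 22 mm wide; open, the fingers measure 114 mm over their backs; the gripper's body (76 mm by 85 mm) begins 54 mm behind the grasp point. The pads swing forward as they close: fully open they stand 13 mm farther back than shut.
Start: joints at [1.163, 0.3, 1.521, -0, 1.321, -0.067], TCP at [0.184, 0.518, 0.405] pointing down, gripper open.
Joint ranges: [-3.03, 3.03], [-0.79, 2.21], [0.23, 2.52], [-1.04, 4.18], [0, 3.07], [-2.55, 2.55]. Speed limits (rad/s): [2.22, 2.22, 2.57, 3.14, 3.14, 3.14].

INTERFACE

Orientations are given as [roll, pitch, yaw] about the fixed x, y, z axes, in that order (R = Rz(yaw) Ry(pitch) Rx(roll)).
In Python, from plant import observe, imaging, sign_off gives the robot as it stands.
- The arm moves only by the shell command python3 -m pendant 'ROWS' [FORCE]. ROWS is JSON, a list of rows, each an object with "translation": the shift along the tool's x, y, z in cm, a list of three; "dr": the turn, a rotation vector about the tool's x, y, z in rad, a list of three; "hand": the finger opening in cm, from 0 to 8.54. In form: [{"translation": [x, y, z], "dr": [wx, wy, wz], "hand": hand}, ...]. A call has 1 to 20 rows; each row shifts and turns the commanded pose from where the row before left it, along the tool's axes as they then stand; what a row does not reach is not made up. A row lasts 1/12 s, in which the tool goes at most 41.7 mm and 7.16 degrees, less where a joint would pass 70% of its speed; a pose out of reach is approached as far as the arm can. A call with a gripper value outside its range is refused whole. The fingers move at their own pace and stop on an object; FORCE is the grip in N (left out, the last holds). Time passes only in rows, so rows that do not move let the fingers close. It gives the time, the measured TCP pose, the force, the opening and the grip force at its end, in the units of the state.
- observe(): the state, without advancing time (a new reading comes with each control period).
- imaging.snapshot(name): name is "side" or "top" or "wrist"; returns the picture (400x640x3 uint8, red, green, blue); there is no depth.
- imaging.calibration(name): a dict with "fx", "fy", "cx", "cy" (pixels), "position" and "attitude" of the camera in the world; the wrist camera has in their place "tool_from_camera" (4x4, takes a point from camera to tool coordinates, whose origin is the TCP and whose axes are the flange's). Camera axes: x right, y down, z forward; pixel columns grow to the right and rows downward; lengths in m; the calibration is good to about 2 mm. A picture is of the moment at which its call begins: read the wrist's pose just before it. calibration takes no time and is no camera call.
- sign_off(): hands the job in; it is judged then, once.
The state is a dict: "clock": time; "joint_pos": joint angles; "dq": joint speeds; "joint_efforts": joint torques, N m; "tcp_pos": TCP position; "eef_rot": TCP orientation; "ft_force": force on the tool from outside, world axes, zero at the start; "moment": the same for the moment, N m; "gripper_width": finger opening in m; "gripper_force": force on a finger pad.
Only numpy, scipy, OpenCV 4.12 (cv2) and the standard library are available. Lean on these libraries where they do the work, as an engineer would, in place of code of your own. Each camera call takes 0.05 s, during which the arm holds its last target. There are 200 camera calls.

TASK

Line up the four small cheeses on the long board in order of height, one standing upright in the middle of each round wooden disc: the shortest on the disc next to the steel wire divider, then taller and taller to the tallest at the other end. Leave the honey jar where it stands.

Things in the scene. Friction and masses are not known exactly. Their poses are not given: they have to be found in the camera images.
- cheese_puck: Small cheese with a cream rind, loose, standing on the table: a low round puck, 60 mm across and 28 mm high (the shortest). Origin: centre of its underside, z up.
- cheese_square: Small cheese with a cream rind, loose, standing on the table: a square block with upright sides, 52 x 52 mm and 44 mm high (second shortest). Origin: centre of its underside, z up. x and y are square to its sides.
- cheese_drum: Small cheese with a cream rind, loose, standing on the table: a round drum, 54 mm across and 60 mm high (second tallest). Origin: centre of its underside, z up.
- cheese_tall: Small cheese with a cream rind, loose, standing on the table: a slim upright cylinder, 48 mm across and 76 mm high (the tallest). Origin: centre of its underside, z up.
- disc1: One of four identical round pale wooden discs (78 mm across, 5 mm thick), fixed in a straight row 95 mm from centre to centre on a long dark board (560 x 90 mm, 12 mm thick). Disc numbers tell nothing of the order in the row. Origin: centre of its underside, 12 mm above the table; its top is 17 mm above the table. y axis along the row, x across it.
- disc2: One of four identical round pale wooden discs (78 mm across, 5 mm thick), fixed in a straight row 95 mm from centre to centre on a long dark board (560 x 90 mm, 12 mm thick). Disc numbers tell nothing of the order in the row. Origin: centre of its underside, 12 mm above the table; its top is 17 mm above the table. y axis along the row, x across it.
- disc3: One of four identical round pale wooden discs (78 mm across, 5 mm thick), fixed in a straight row 95 mm from centre to centre on a long dark board (560 x 90 mm, 12 mm thick). Disc numbers tell nothing of the order in the row. Origin: centre of its underside, 12 mm above the table; its top is 17 mm above the table. y axis along the row, x across it.
- disc4: One of four identical round pale wooden discs (78 mm across, 5 mm thick), fixed in a straight row 95 mm from centre to centre on a long dark board (560 x 90 mm, 12 mm thick). Disc numbers tell nothing of the order in the row. Origin: centre of its underside, 12 mm above the table; its top is 17 mm above the table. y axis along the row, x across it.
- divider: Upright bent steel wire loop, 120 mm high, on a small steel foot (70 mm across the row, 30 mm along it), fixed on the board at one end of the row, 95 mm beyond the centre of the end disc and in line. At the row's other end a white pot of price tickets (52 mm across, 75 mm high) stands likewise. Origin: centre of the foot's underside, 12 mm above the table.
- honey: Round amber glass honey jar with a brass lid, 54 mm across and 66 mm high, loose, standing among the cheeses. Cheeses and jar start in one row along y between robot and board, centres at least 100 mm apart; their yaw is arbitrary. Origin: centre of its underside, z up.

How it is judged:
By the outcome, as a careful person would: the job done as asked, in the order asked, and still so for the second after the job is handed in, with the robot touching nothing.
It also fails if it takes over 91 s, if anything falls off the work surface, if the arm or the gripper's body presses on something with over 40 N, if the wrist force passes 120 N, or if a joint passes its speed limit or range.

## Working session

There is one attempt and no reset: what is moved stays moved. The work goes in short steps, Python scripts to look and compute and a shell command to move; the robot and the scene stay as the last step left them, time stands still between calls to the robot, and variables do not carry over. Pictures are saved under pics/ and viewed, at most 14 in all, crops included, and the job is handed in when it is done.

```bash
mkdir -p pics; ls; python3 - <<'E'
from plant import observe, imaging
import cv2
for n in ("top","side"):
    c=imaging.calibration(n); print(n,c)
    cv2.imwrite(f"pics/{n}0.png",imaging.snapshot(n)[:,:,::-1])
print(imaging.calibration("wrist"))
print(observe())
E
```

```text
pics
top {'fx': 437.7335719894584, 'fy': 437.7335719894584, 'cx': 310.08242761814887, 'cy': 206.99482095086069, 'position': array([0.52089932, 0.013255  , 0.9014062 ]), 'attitude': array([-3.0964087 , -0.02715592, -1.55492105])}
side {'fx': 418.25508178591247, 'fy': 418.25508178591247, 'cx': 324.71610932041136, 'cy': 197.6147034693336, 'position': array([ 0.33399328, -0.53961196,  0.73779855]), 'attitude': array([-2.43795798, -0.014128  , -0.41619085])}
{'fx': 339.6531409226432, 'fy': 339.6531409226432, 'cx': 319.6151095659843, 'cy': 196.78370676834638, 'tool_from_camera': array([[ 9.60245435e-04, -9.53818222e-01, -3.00382886e-01,
         7.76219952e-02],
       [ 9.99999517e-01,  9.79399760e-04,  8.68079850e-05,
        -6.95990536e-04],
       [ 2.11395888e-04, -3.00382824e-01,  9.53818701e-01,
         3.02773401e-02],
       [ 0.00000000e+00,  0.00000000e+00,  0.00000000e+00,
         1.00000000e+00]])}
{'clock': 0.1, 'joint_pos': array([ 1.16342886e+00,  3.00405939e-01,  1.52147804e+00,  4.47447872e-07,
        1.32071357e+00, -6.65894103e-02]), 'dq': array([-0.0008519 , -0.00022668,  0.00018295,  0.00086582, -0.00091477,
       -0.00177314]), 'joint_efforts': array([ 2.08694819e-04, -5.44375634e+01, -3.62372696e+01, -7.91135426e-05,
        2.94190264e-03,  2.66164801e-05]), 'tcp_pos': array([0.18380952, 0.51835231, 0.40420056]), 'eef_rot': array([-3.14059001e+00, -6.72986460e-05,  2.80081446e+00]), 'ft_force': array([0.06558594, 0.22267275, 0.30219984]), 'moment': array([-0.00589975, -0.0397266 ,  0.02607897]), 'gripper_force': 0.0, 'gripper_width': 0.08513899130770887}
```

View pics/top0.png

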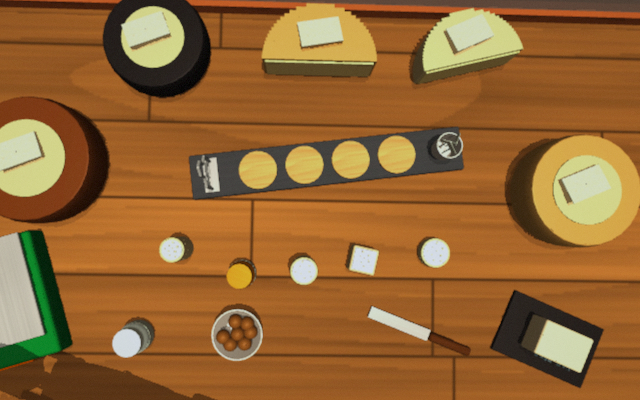

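View pics/side0.png

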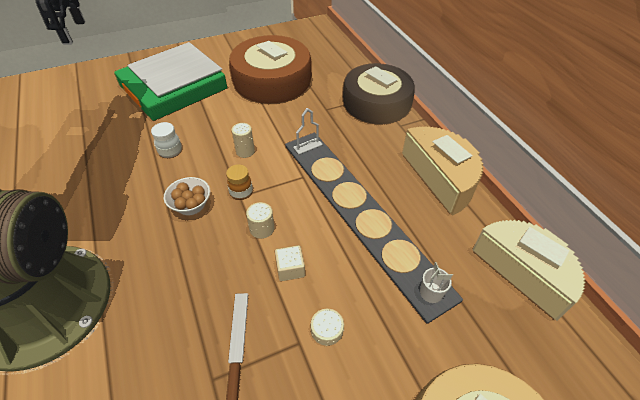

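The top view shows the divider foot at (207,174), the ticket pot at (449,146), and discs at (258,170), (304,164), (350,159) and (397,154). The tops of the objects are at about (172,249) tall, (239,275) honey, (303,270) drum, (364,261) square and (435,252) puck. The side view agrees. Next I enlarge crops to read these positions more closely.

```bash
python3 - <<'E'
import cv2
a=cv2.imread("pics/top0.png")
cv2.imwrite("pics/c1.png",cv2.resize(a[225:300,150:310],None,fx=5,fy=5,interpolation=cv2.INTER_CUBIC))
cv2.imwrite("pics/c2.png",cv2.resize(a[225:300,310:470],None,fx=5,fy=5,interpolation=cv2.INTER_CUBIC))
# discs: colour segmentation
h=cv2.cvtColor(a,cv2.COLOR_BGR2HSV)
sub=a[125:200,185:470]; m=(sub[:,:,2]>150).astype('uint8')
n,l,s,c=cv2.connectedComponentsWithStats(m)
for i in range(1,n):
    if s[i,4]>300: print(s[i]+[185,125,0,0,0],c[i]+[185,125])
E
```

```text
[ 185  125  230   20 2364] [292.51607445 132.71362098]
[185 133  32  64 511] [192.47162427 159.24657534]
[ 378  136   38   38 1107] [396.19602529 154.04336043]
[ 332  141   38   38 1120] [350.2625     159.15892857]
[ 285  146   39   38 1129] [304.03011515 164.33215235]
[ 239  151   38   38 1137] [257.46613896 169.48724714]
[ 230  151  240   49 3482] [385.18523837 187.69098219]
[204 158  16  35 310] [212.74193548 175.8516129 ]
```

View pics/c1.png

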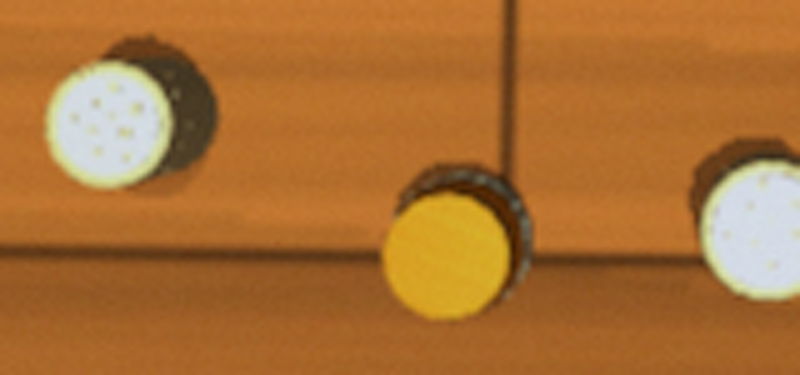

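View pics/c2.png

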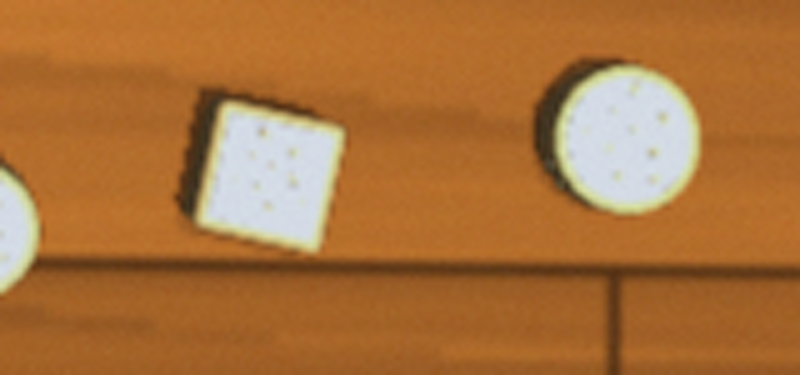

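The crops show the top-face centres: tall (171.6,249.4), honey (238.8,275.8), drum (303.8,270.4), puck (435,252.4). The square's corners in crop 2 are (222,100), (344,128), (318,250) and (197,225).

```bash
cat > h.py <<'E'
import numpy as np
from plant import observe, imaging
from scipy.spatial.transform import Rotation as R
def world(name,uv,z):
    c=imaging.calibration(name)
    uv=np.atleast_2d(uv).astype(float)
    d=np.c_[(uv[:,0]-c["cx"])/c["fx"],(uv[:,1]-c["cy"])/c["fy"],np.ones(len(uv))]
    if name=="wrist":
        s=observe(); T=np.array(c["tool_from_camera"]); Rt=R.from_euler("xyz",s["eef_rot"]).as_matrix()
        p=s["tcp_pos"]+Rt@T[:3,3]; d=d@(Rt@T[:3,:3]).T
    else:
        p=c["position"]; d=d@R.from_euler("xyz",c["attitude"]).as_matrix().T
    return p+d*((z-p[2])/d[:,2])[:,None]
def rel(xy,zgrasp,yaw):
    "shift in cm / turn in rad about tool from present pose to grasp point at xy,z, tool down with yaw"
    s=observe(); Rt=R.from_euler("xyz",s["eef_rot"]); Rg=R.from_euler("xyz",[np.pi,0,yaw])
    p=np.array([xy[0],xy[1],zgrasp+.155])
    return Rt.inv().apply(p-s["tcp_pos"])*100,(Rt.inv()*Rg).as_rotvec(),np.rad2deg(np.linalg.norm((Rt.inv()*Rg).as_rotvec()))
E
python3 - <<'E'
from h import *
np.set_printoptions(precision=4,suppress=True)
for n,uv,z in (("tall",(171.6,249.4),.076),("honey",(238.8,275.8),.066),("drum",(303.8,270.4),.060),("puck",(435,252.4),.028)):
    print(n,world("top",uv,z)[0])
q=np.array([(222,100),(344,128),(318,250),(197,225)])/5-.4+[310,225]
w=world("top",q,.044); print("sq",w.mean(0),np.linalg.norm(w-np.roll(w,1,0),axis=1),[np.rad2deg(np.arctan2(*(w[i]-w[i-1])[[1,0]])) for i in range(4)])
d=world("top",[(257.5,169.5),(304,164.3),(350.3,159.2),(396.2,154)],.017);print(d,np.linalg.norm(np.diff(d,axis=0),axis=1))
# side checks
for n,uv,z in (("tall",(242,129),.076),("honey",(238,172),.066),("drum",(260,211),.060),("sq",(290,255),.044),("puck",(327,322),.028),("d",(328,169),.017),("d",(349,195),.017),("d",(373,223),.017),("d",(401,256),.017)):
    print(n,world("side",uv,z)[0])
E
```

```text
tall [0.4751 0.2484 0.076 ]
honey [0.4266 0.1238 0.066 ]
drum [0.4378 0.0011 0.06  ]
puck [ 0.474  -0.2617  0.028 ]
sq [ 0.4585 -0.1159  0.044 ] [0.0497 0.0492 0.0487 0.0484] [np.float64(-10.718697856530898), np.float64(-102.01516231684766), np.float64(168.39361575271886), np.float64(79.17429294659506)]
[[ 0.6354  0.0976  0.017 ]
 [ 0.6479  0.0036  0.017 ]
 [ 0.6602 -0.0906  0.017 ]
 [ 0.6728 -0.1846  0.017 ]] [0.0948 0.095  0.0948]
tall [0.4743 0.246  0.076 ]
honey [0.4267 0.1215 0.066 ]
drum [0.4378 0.002  0.06  ]
sq [ 0.4596 -0.1125  0.044 ]
puck [ 0.4732 -0.2596  0.028 ]
d [0.6343 0.095  0.017 ]
d [0.6445 0.0011 0.017 ]
d [ 0.6572 -0.0908  0.017 ]
d [ 0.67   -0.1871  0.017 ]
```

Both cameras agree to about 2–3 mm and the disc spacing comes out at 95 mm. The order from the divider is therefore A (0.635,0.097) puck, B (0.6465,0.003) square, C (0.659,-0.091) drum and D (0.672,-0.1855) tall. I start with the tall one, with the fingers closing across the row (yaw 97.6°).

```bash
cat >> h.py <<'E'
np.set_printoptions(precision=3,suppress=True)
E
python3 - <<'E'
from h import *
print(rel((.4747,.2475),.175,1.703))
E
```

```text
(array([-36.469, -15.798,   7.433]), array([-0.001,  0.   ,  1.098]), np.float64(62.900160654920676))
```

```bash
python3 -m pendant '[{"translation":[0,0,0],"dr":[0,0,0.11],"hand":8.5},{"translation":[0,0,0],"dr":[0,0,0.11],"hand":8.5},{"translation":[0,0,0],"dr":[0,0,0.11],"hand":8.5},{"translation":[0,0,0],"dr":[0,0,0.11],"hand":8.5},{"translation":[0,0,0],"dr":[0,0,0.11],"hand":8.5},{"translation":[0,0,0],"dr":[0,0,0.11],"hand":8.5},{"translation":[0,0,0],"dr":[0,0,0.11],"hand":8.5},{"translation":[0,0,0],"dr":[0,0,0.11],"hand":8.5},{"translation":[0,0,0],"dr":[0,0,0.11],"hand":8.5},{"translation":[0,0,0],"dr":[0,0,0.108],"hand":8.5},{"translation":[0,0,0],"dr":[0,0,0],"hand":8.5}]' 60; python3 -c "
from h import *
print(rel((.4747,.2475),.175,1.703))"
```

```text
clock: 1.02
tcp_pos: [0.1838, 0.5184, 0.4044]
eef_rot: [-3.141, 0.001, 1.698]
ft_force: [0.4, -0.1, 0.2]
gripper_width: 0.0851
gripper_force: 0.0
(array([-30.545,  25.428,   7.447]), array([-0.   ,  0.001, -0.005]), np.float64(0.3049775442782713))
```

```bash
python3 -m pendant '[{"translation":[-2.2,1.8,0.5],"dr":[0,0,0],"hand":8.5},{"translation":[-2.2,1.8,0.5],"dr":[0,0,0],"hand":8.5},{"translation":[-2.2,1.8,0.5],"dr":[0,0,0],"hand":8.5},{"translation":[-2.2,1.8,0.5],"dr":[0,0,0],"hand":8.5},{"translation":[-2.2,1.8,0.5],"dr":[0,0,0],"hand":8.5},{"translation":[-2.2,1.8,0.5],"dr":[0,0,0],"hand":8.5},{"translation":[-2.2,1.8,0.5],"dr":[0,0,0],"hand":8.5},{"translation":[-2.2,1.8,0.5],"dr":[0,0,0],"hand":8.5},{"translation":[-2.2,1.8,0.5],"dr":[0,0,0],"hand":8.5},{"translation":[-2.2,1.8,0.5],"dr":[0,0,0],"hand":8.5},{"translation":[-2.2,1.8,0.5],"dr":[0,0,0],"hand":8.5},{"translation":[-2.2,1.8,0.6],"dr":[0,0,0],"hand":8.5},{"translation":[-2.2,1.9,0.6],"dr":[0,0,0],"hand":8.5},{"translation":[-1.9,1.9,0.7],"dr":[0,0,0],"hand":8.5},{"translation":[0,0,0],"dr":[0,0,0],"hand":8.5},{"translation":[0,0,0],"dr":[0,0,0],"hand":8.5}]'; python3 -c "
from h import *
import cv2
print(rel((.4747,.2475),.045,1.703))
cv2.imwrite('pics/w1.png',imaging.snapshot('wrist')[:,:,::-1])"
```

```text
clock: 2.35
tcp_pos: [0.4763, 0.2487, 0.33]
eef_rot: [-3.14, 0.0, 1.704]
ft_force: [-0.6, -0.4, 0.0]
gripper_width: 0.0846
gripper_force: 0.0
(array([-0.09 , -0.163, 13.001]), array([-0.001,  0.   ,  0.001]), np.float64(0.0955453435072063))
```

View pics/w1.png

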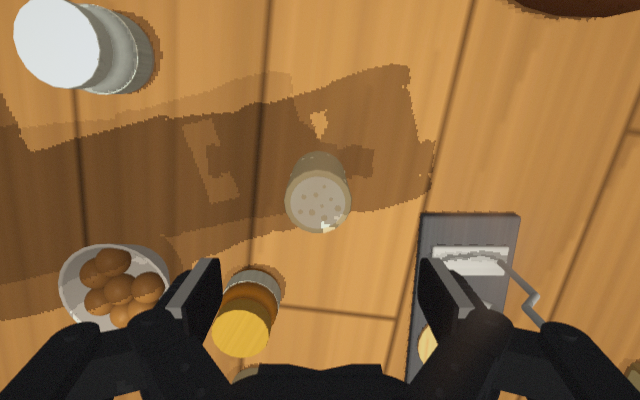

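The wrist view shows the top of the tall cheese at (318,202), between and ahead of the fingers. The honey lid is at (241,333).

```bash
python3 -c "
from h import *
print(world('wrist',[(318,202)],.076),world('wrist',[(241,333)],.066))"
python3 -m pendant '[{"translation":[0,-0.1,1.5],"dr":[0,0,0],"hand":8.5},{"translation":[0,-0.1,1.5],"dr":[0,0,0],"hand":8.5},{"translation":[0,0,1.5],"dr":[0,0,0],"hand":8.5},{"translation":[0,0,1.5],"dr":[0,0,0],"hand":8.5},{"translation":[0,0,1.5],"dr":[0,0,0],"hand":8.5},{"translation":[0,0,1.5],"dr":[0,0,0],"hand":8.5},{"translation":[0,0,1.5],"dr":[0,0,0],"hand":8.5},{"translation":[0,0,1.5],"dr":[0,0,0],"hand":8.5},{"translation":[0,0,1],"dr":[0,0,0],"hand":8.5},{"translation":[0,0,0],"dr":[0,0,0],"hand":4},{"translation":[0,0,0],"dr":[0,0,0],"hand":4},{"translation":[0,0,0],"dr":[0,0,0],"hand":4},{"translation":[0,0,0],"dr":[0,0,0],"hand":4},{"translation":[0,0,0],"dr":[0,0,0],"hand":4},{"translation":[0,0,0],"dr":[0,0,0],"hand":4},{"translation":[0,0,0],"dr":[0,0,0],"hand":4},{"translation":[0,0,0],"dr":[0,0,0],"hand":4},{"translation":[0,0,0],"dr":[0,0,0],"hand":4},{"translation":[0,0,0],"dr":[0,0,0],"hand":4}]' 40
```

```text
[[0.473 0.251 0.076]] [[0.426 0.126 0.066]]
clock: 3.98
tcp_pos: [0.474, 0.2494, 0.2018]
eef_rot: [3.14, -0.001, 1.703]
ft_force: [-1.1, 0.6, 7.0]
gripper_width: 0.0467
gripper_force: 41.5
```

```bash
python3 -m pendant '[{"translation":[0,0,-0.5],"dr":[0,0,0],"hand":4},{"translation":[0,0,-1.5],"dr":[0,0,0],"hand":4},{"translation":[0,0,-2],"dr":[0,0,0],"hand":4},{"translation":[0,0,-2],"dr":[0,0,0],"hand":4},{"translation":[0,0,-2],"dr":[0,0,0],"hand":4},{"translation":[0,0,-2],"dr":[0,0,0],"hand":4},{"translation":[0,0,-2],"dr":[0,0,0],"hand":4},{"translation":[0,0,0],"dr":[0,0,0],"hand":4}]'; python3 -c "
from h import *
print(rel((.6717,-.1855),.167,1.703))"
```

```text
clock: 4.65
tcp_pos: [0.4741, 0.2493, 0.3249]
eef_rot: [3.136, -0.002, 1.703]
ft_force: [1.3, 0.4, -0.7]
gripper_width: 0.047
gripper_force: 41.6
(array([-45.704,  13.857,   0.301]), array([ 0.006, -0.002, -0.   ]), np.float64(0.35031927894999876))
```

```bash
python3 -m pendant '[{"translation":[-1.2,0.4,0],"dr":[0,0,0],"hand":4},{"translation":[-2,0.6,0],"dr":[0,0,0],"hand":4},{"translation":[-2.5,0.75,0],"dr":[0,0,0],"hand":4},{"translation":[-2.5,0.75,0],"dr":[0,0,0],"hand":4},{"translation":[-2.5,0.75,0],"dr":[0,0,0],"hand":4},{"translation":[-2.5,0.75,0],"dr":[0,0,0],"hand":4},{"translation":[-2.5,0.75,0],"dr":[0,0,0],"hand":4},{"translation":[-2.5,0.75,0],"dr":[0,0,0],"hand":4},{"translation":[-2.5,0.75,0],"dr":[0,0,0],"hand":4},{"translation":[-2.5,0.75,0],"dr":[0,0,0],"hand":4},{"translation":[-2.5,0.75,0],"dr":[0,0,0],"hand":4},{"translation":[-2.5,0.75,0],"dr":[0,0,0],"hand":4},{"translation":[-2.5,0.75,0],"dr":[0,0,0],"hand":4},{"translation":[-2.5,0.75,0],"dr":[0,0,0],"hand":4},{"translation":[-2.5,0.75,0],"dr":[0,0,0],"hand":4},{"translation":[-2.5,0.75,0],"dr":[0,0,0],"hand":4},{"translation":[-2.5,0.75,0],"dr":[0,0,0],"hand":4},{"translation":[-2.5,0.75,0],"dr":[0,0,0],"hand":4},{"translation":[-2.5,0.75,0],"dr":[0,0,0],"hand":4},{"translation":[0,0,0],"dr":[0,0,0],"hand":4}]'; python3 -c "
from h import *
print(rel((.6717,-.1855),.0648,1.703))"
```

```text
clock: 6.32
tcp_pos: [0.6704, -0.1906, 0.3185]
eef_rot: [-3.14, 0.0, 1.699]
ft_force: [0.1, 0.9, -1.2]
gripper_width: 0.0471
gripper_force: 41.7
(array([0.493, 0.215, 9.872]), array([-0.002,  0.   , -0.004]), np.float64(0.2372582258534098))
```

```bash
python3 -m pendant '[{"translation":[0.25,0.1,1],"dr":[0,0,0],"hand":4},{"translation":[0.25,0.1,1.5],"dr":[0,0,0],"hand":4},{"translation":[0,0,1.5],"dr":[0,0,0],"hand":4},{"translation":[0,0,1.5],"dr":[0,0,0],"hand":4},{"translation":[0,0,1],"dr":[0,0,0],"hand":4},{"translation":[0,0,0],"dr":[0,0,0],"hand":4},{"translation":[0,0,0],"dr":[0,0,0],"hand":4},{"translation":[0,0,0],"dr":[0,0,0],"hand":4}]'; python3 -c "
from h import *
import cv2
print(rel((.6717,-.1855),.0648,1.703))
cv2.imwrite('pics/w2.png',imaging.snapshot('wrist')[:,:,::-1])"
```

```text
clock: 6.98
tcp_pos: [0.6717, -0.1804, 0.2564]
eef_rot: [3.141, 0.0, 1.703]
ft_force: [1.2, 0.1, -0.7]
gripper_width: 0.0471
gripper_force: 41.7
(array([-0.507, -0.067,  3.662]), array([0.001, 0.   , 0.   ]), np.float64(0.05638051719097899))
```

View pics/w2.png

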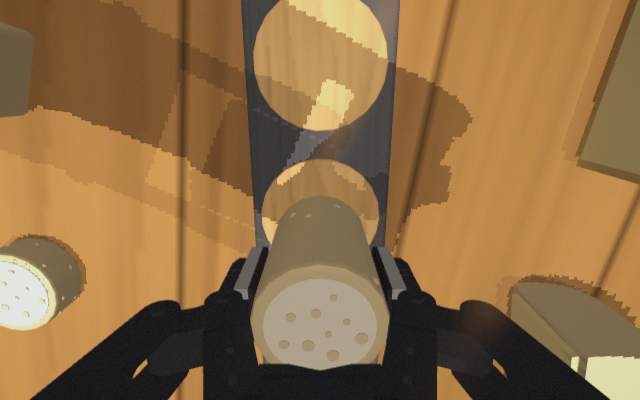

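The view shows the cheese held upright with its top centred near column 320. Disc D (262–378) and disc C (253–388) are also centred near 320, so it is aligned across the row. Next I lower the remaining 3.6 cm and shift -0.5 cm along the row.

```bash
python3 -m pendant '[{"translation":[-0.25,-0.05,0.5],"dr":[0,0,0],"hand":4},{"translation":[-0.25,0,0.7],"dr":[0,0,0],"hand":4},{"translation":[0,0,0.7],"dr":[0,0,0],"hand":4},{"translation":[0,0,0.5],"dr":[0,0,0],"hand":4},{"translation":[0,0,0.5],"dr":[0,0,0],"hand":4},{"translation":[0,0,0.4],"dr":[0,0,0],"hand":4},{"translation":[0,0,0.2],"dr":[0,0,0],"hand":4},{"translation":[0,0,0],"dr":[0,0,0],"hand":4},{"translation":[0,0,0],"dr":[0,0,0],"hand":4},{"translation":[0,0,0],"dr":[0,0,0],"hand":4},{"translation":[0,0,0],"dr":[0,0,0],"hand":4}]'
```

```text
clock: 7.95
tcp_pos: [0.6718, -0.1856, 0.2211]
eef_rot: [3.141, 0.0, 1.703]
ft_force: [-0.3, -0.6, -1.6]
gripper_width: 0.0468
gripper_force: 41.7
```

```bash
python3 -m pendant '[{"translation":[0,0,0.1],"dr":[0,0,0],"hand":4},{"translation":[0,0,0.1],"dr":[0,0,0],"hand":4},{"translation":[0,0,0],"dr":[0,0,0],"hand":4},{"translation":[0,0,0],"dr":[0,0,0],"hand":5.2},{"translation":[0,0,0],"dr":[0,0,0],"hand":5.6},{"translation":[0,0,0],"dr":[0,0,0],"hand":7},{"translation":[0,0,0],"dr":[0,0,0],"hand":8.5},{"translation":[0,0,0],"dr":[0,0,0],"hand":8.5},{"translation":[0,0,0],"dr":[0,0,0],"hand":8.5},{"translation":[0,0,-1],"dr":[0,0,0],"hand":8.5},{"translation":[0,0,-1.5],"dr":[0,0,0],"hand":8.5},{"translation":[0,0,-2],"dr":[0,0,0],"hand":8.5},{"translation":[0,0,-2],"dr":[0,0,0],"hand":8.5},{"translation":[0,0,-2],"dr":[0,0,0],"hand":8.5},{"translation":[0,0,-2],"dr":[0,0,0],"hand":8.5},{"translation":[0,0,0],"dr":[0,0,0],"hand":8.5},{"translation":[0,0,0],"dr":[0,0,0],"hand":8.5}]'; python3 -c "
from h import *
print(rel((.4737,-.2607),.13,1.703))"
```

```text
clock: 9.37
tcp_pos: [0.6717, -0.1855, 0.3265]
eef_rot: [3.138, 0.002, 1.703]
ft_force: [-1.4, 0.1, -1.1]
gripper_width: 0.085
gripper_force: 0.0
(array([ -4.836, -20.631,   4.091]), array([ 0.003,  0.002, -0.   ]), np.float64(0.22132087493364216))
```

```bash
python3 -m pendant '[{"translation":[-0.4,-2,0],"dr":[0,0,0],"hand":8.5},{"translation":[-0.6,-2.3,0],"dr":[0,0,0],"hand":8.5},{"translation":[-0.6,-2.3,0],"dr":[0,0,0],"hand":8.5},{"translation":[-0.6,-2.3,0],"dr":[0,0,0],"hand":8.5},{"translation":[-0.6,-2.3,0],"dr":[0,0,0],"hand":8.5},{"translation":[-0.6,-2.3,0.5],"dr":[0,0,0],"hand":8.5},{"translation":[-0.6,-2.3,1],"dr":[0,0,0],"hand":8.5},{"translation":[-0.4,-2.3,1.5],"dr":[0,0,0],"hand":8.5},{"translation":[-0.4,-2.5,1],"dr":[0,0,0],"hand":8.5},{"translation":[0,0,0],"dr":[0,0,0],"hand":8.5},{"translation":[0,0,0],"dr":[0,0,0],"hand":8.5},{"translation":[0,0,0],"dr":[0,0,0],"hand":8.5},{"translation":[0,0,0],"dr":[0,0,0],"hand":8.5}]'; python3 -c "
from h import *
import cv2
print(rel((.4737,-.2607),.019,1.703))
cv2.imwrite('pics/w3.png',imaging.snapshot('wrist')[:,:,::-1])"
```

```text
clock: 10.45
tcp_pos: [0.4745, -0.26, 0.2841]
eef_rot: [3.141, 0.0, 1.703]
ft_force: [-0.6, 0.7, 0.9]
gripper_width: 0.0851
gripper_force: 0.0
(array([-0.05 , -0.092, 11.008]), array([0.001, 0.   , 0.   ]), np.float64(0.05029162289200144))
```

View pics/w3.png

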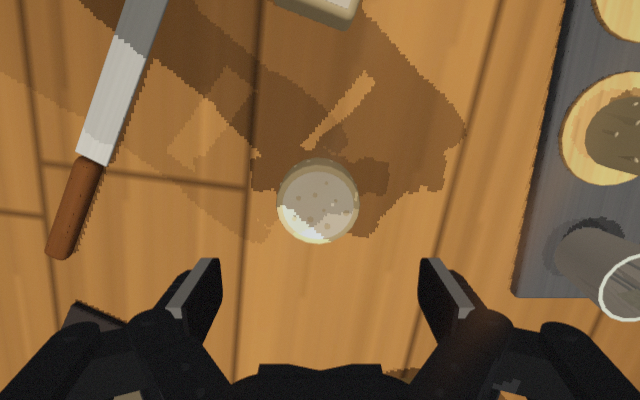

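The puck's top is at (318,204), centred between the fingers. The knife is well clear on the left, and the tall cheese stands on its disc at the right edge. I descend and grip.

```bash
python3 -c "
from h import *
print(world('wrist',[(318,204)],.028))"; python3 -m pendant '[{"translation":[0,-0.1,1.5],"dr":[0,0,0],"hand":8.5},{"translation":[0,0,1.5],"dr":[0,0,0],"hand":8.5},{"translation":[0,0,1.5],"dr":[0,0,0],"hand":8.5},{"translation":[0,0,1.5],"dr":[0,0,0],"hand":8.5},{"translation":[0,0,1.5],"dr":[0,0,0],"hand":8.5},{"translation":[0,0,1.5],"dr":[0,0,0],"hand":8.5},{"translation":[0,0,1],"dr":[0,0,0],"hand":8.5},{"translation":[0,0,0.6],"dr":[0,0,0],"hand":8.5},{"translation":[0,0,0.4],"dr":[0,0,0],"hand":8.5},{"translation":[0,0,0],"dr":[0,0,0],"hand":8.5},{"translation":[0,0,0],"dr":[0,0,0],"hand":5.2},{"translation":[0,0,0],"dr":[0,0,0],"hand":5.2},{"translation":[0,0,0],"dr":[0,0,0],"hand":5.2},{"translation":[0,0,0],"dr":[0,0,0],"hand":5.2},{"translation":[0,0,0],"dr":[0,0,0],"hand":5.2},{"translation":[0,0,0],"dr":[0,0,0],"hand":5.2},{"translation":[0,0,0],"dr":[0,0,0],"hand":5.2},{"translation":[0,0,0],"dr":[0,0,0],"hand":5.2}]' 40
```

```text
[[ 0.472 -0.26   0.028]]
clock: 12.0
tcp_pos: [0.4731, -0.2605, 0.1747]
eef_rot: [3.14, 0.001, 1.703]
ft_force: [-0.6, 1.3, 6.2]
gripper_width: 0.0586
gripper_force: 43.5
```

```bash
python3 -m pendant '[{"translation":[0,0,-0.5],"dr":[0,0,0],"hand":5.2},{"translation":[0,0,-1.5],"dr":[0,0,0],"hand":5.2},{"translation":[0,0,-2],"dr":[0,0,0],"hand":5.2},{"translation":[0,0,-2],"dr":[0,0,0],"hand":5.2},{"translation":[0,0,-2],"dr":[0,0,0],"hand":5.2},{"translation":[1,0.6,-2],"dr":[0,0,0],"hand":5.2},{"translation":[1.5,1,-2],"dr":[0,0,0],"hand":5.2},{"translation":[2.2,1.4,0],"dr":[0,0,0],"hand":5.2},{"translation":[2.2,1.4,0],"dr":[0,0,0],"hand":5.2},{"translation":[2.2,1.4,0],"dr":[0,0,0],"hand":5.2},{"translation":[2.2,1.4,0],"dr":[0,0,0],"hand":5.2},{"translation":[2.2,1.4,0],"dr":[0,0,0],"hand":5.2},{"translation":[2.2,1.4,0],"dr":[0,0,0],"hand":5.2},{"translation":[2.2,1.4,0],"dr":[0,0,0],"hand":5.2},{"translation":[2.2,1.4,0],"dr":[0,0,0],"hand":5.2},{"translation":[2.2,1.4,0],"dr":[0,0,0],"hand":5.2},{"translation":[2.2,1.4,0],"dr":[0,0,0],"hand":5.2},{"translation":[2.2,1.4,0],"dr":[0,0,0],"hand":5.2},{"translation":[2.2,1.4,0],"dr":[0,0,0],"hand":5.2},{"translation":[2.2,1.4,0],"dr":[0,0,0],"hand":5.2}]' && python3 -m pendant '[{"translation":[1.5,1,0],"dr":[0,0,0],"hand":5.2},{"translation":[0.7,0.4,0],"dr":[0,0,0],"hand":5.2},{"translation":[0,0,0],"dr":[0,0,0],"hand":5.2},{"translation":[0,0,0],"dr":[0,0,0],"hand":5.2},{"translation":[0,0,0],"dr":[0,0,0],"hand":5.2},{"translation":[0,0,0],"dr":[0,0,0],"hand":5.2}]'; python3 -c "
from h import *
print(rel((.635,.097),.0367,1.703))"
```

```text
clock: 13.67
tcp_pos: [0.6284, 0.0752, 0.2941]
eef_rot: [3.141, 0.0, 1.703]
ft_force: [-0.5, -0.6, -1.3]
gripper_width: 0.0583
gripper_force: 43.3
clock: 14.17
tcp_pos: [0.6389, 0.0965, 0.2939]
eef_rot: [-3.142, 0.0, 1.702]
ft_force: [-0.4, 0.0, -0.7]
gripper_width: 0.0583
gripper_force: 43.3
(array([ 0.1  , -0.385, 10.218]), array([-0.   ,  0.   , -0.001]), np.float64(0.07928821805144186))
```

```bash
python3 -m pendant '[{"translation":[0.1,-0.2,1.2],"dr":[0,0,0],"hand":5.2},{"translation":[0,-0.2,1.5],"dr":[0,0,0],"hand":5.2},{"translation":[0,0,1.5],"dr":[0,0,0],"hand":5.2},{"translation":[0,0,1.5],"dr":[0,0,0],"hand":5.2},{"translation":[0,0,1.4],"dr":[0,0,0],"hand":5.2},{"translation":[0,0,1],"dr":[0,0,0],"hand":5.2},{"translation":[0,0,0.7],"dr":[0,0,0],"hand":5.2},{"translation":[0,0,0.5],"dr":[0,0,0],"hand":5.2},{"translation":[0,0,0.4],"dr":[0,0,0],"hand":5.2},{"translation":[0,0,0.3],"dr":[0,0,0],"hand":5.2},{"translation":[0,0,0],"dr":[0,0,0],"hand":5.2},{"translation":[0,0,0],"dr":[0,0,0],"hand":5.2},{"translation":[0,0,0],"dr":[0,0,0],"hand":5.2},{"translation":[0,0,0],"dr":[0,0,0],"hand":5.2}]'
```

```text
clock: 15.33
tcp_pos: [0.6352, 0.0981, 0.1941]
eef_rot: [3.141, 0.0, 1.703]
ft_force: [-1.6, 0.2, -1.2]
gripper_width: 0.0583
gripper_force: 43.3
```

```bash
python3 -m pendant '[{"translation":[-0.1,0,0.15],"dr":[0,0,0],"hand":5.2},{"translation":[0,0,0.1],"dr":[0,0,0],"hand":5.2},{"translation":[0,0,0],"dr":[0,0,0],"hand":5.2},{"translation":[0,0,0],"dr":[0,0,0],"hand":6.2},{"translation":[0,0,0],"dr":[0,0,0],"hand":6.6},{"translation":[0,0,0],"dr":[0,0,0],"hand":7.5},{"translation":[0,0,0],"dr":[0,0,0],"hand":8.5},{"translation":[0,0,0],"dr":[0,0,0],"hand":8.5},{"translation":[0,0,-1],"dr":[0,0,0],"hand":8.5},{"translation":[0,0,-1.5],"dr":[0,0,0],"hand":8.5},{"translation":[0,0,-2],"dr":[0,0,0],"hand":8.5},{"translation":[0,0,-2],"dr":[0,0,0],"hand":8.5},{"translation":[0,0,-2],"dr":[0,0,0],"hand":8.5},{"translation":[0,0,-1.5],"dr":[0,0,0],"hand":8.5},{"translation":[0,0,0],"dr":[0,0,0],"hand":8.5},{"translation":[0,0,0],"dr":[0,0,0],"hand":8.5}]'; python3 -c "
from h import *
import cv2
print(rel((.459,-.1145),.14,1.703))
print(rel((.459,-.1145),.14,np.deg2rad(78.7)))
cv2.imwrite('pics/w4.png',imaging.snapshot('wrist')[:,:,::-1])"
```

```text
clock: 16.67
tcp_pos: [0.6352, 0.0971, 0.2922]
eef_rot: [3.14, 0.0, 1.703]
ft_force: [0.1, -0.6, -0.1]
gripper_width: 0.0846
gripper_force: 0.0
(array([-18.657, -20.246,  -0.313]), array([ 0.002,  0.   , -0.   ]), np.float64(0.09993380080305661))
(array([-18.657, -20.246,  -0.313]), array([ 0.002, -0.   ,  0.329]), np.float64(18.86244459042651))
```

View pics/w4.png

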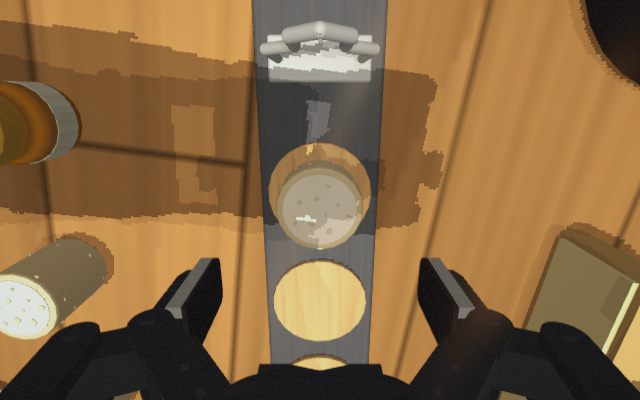

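The puck sits flat with its columns at 278–363 and centre (320,206). The disc spans 269–371 and its far edge is at row 143. I check the centring along the row in code and go to the square.

```bash
python3 -c "
from h import *
p=world('wrist',[(320,206)],.045)[0]; e=world('wrist',[(320,143)],.017)[0]; u=np.array([-.132,.991,0]); print(p,e,e-.039*u-p)"
python3 -m pendant '[{"translation":[-0.8,-0.9,0],"dr":[0,0,0],"hand":8.5},{"translation":[-1.5,-1.6,0],"dr":[0,0,0],"hand":8.5},{"translation":[-1.8,-2,0],"dr":[0,0,0],"hand":8.5},{"translation":[-1.8,-2,0],"dr":[0,0,0],"hand":8.5},{"translation":[-1.8,-2,0],"dr":[0,0,0],"hand":8.5},{"translation":[-1.8,-2,0],"dr":[0,0,0],"hand":8.5},{"translation":[-1.8,-2,0],"dr":[0,0,0],"hand":8.5},{"translation":[-1.8,-2,0],"dr":[0,0,0],"hand":8.5},{"translation":[-1.8,-2,0],"dr":[0,0,0],"hand":8.5},{"translation":[-1.8,-2,0],"dr":[0,0,0],"hand":8.5},{"translation":[-1.2,-1.2,0],"dr":[0,0,0],"hand":8.5},{"translation":[-0.8,-0.5,0],"dr":[0,0,0.08],"hand":8.5},{"translation":[0,0,0],"dr":[0,0,0.09],"hand":8.5},{"translation":[0,0,0],"dr":[0,0,0.09],"hand":8.5},{"translation":[0,0,0],"dr":[0,0,0.07],"hand":8.5},{"translation":[0,0,0],"dr":[0,0,0],"hand":8.5},{"translation":[0,0,0],"dr":[0,0,0],"hand":8.5},{"translation":[0,0,0],"dr":[0,0,0],"hand":8.5},{"translation":[0,0,0],"dr":[0,0,0],"hand":8.5}]'; python3 -c "
from h import *
import cv2
print(rel((.459,-.1145),.026,np.deg2rad(78.7)))
cv2.imwrite('pics/w5.png',imaging.snapshot('wrist')[:,:,::-1])"
```

```text
[0.634 0.099 0.045] [0.629 0.137 0.017] [ 0.    -0.001 -0.028]
clock: 18.3
tcp_pos: [0.4595, -0.1148, 0.2909]
eef_rot: [-3.141, -0.0, 1.375]
ft_force: [-0.2, 0.3, -0.4]
gripper_width: 0.0849
gripper_force: 0.0
(array([ 0.017, -0.054, 10.991]), array([-0.   , -0.   ,  0.001]), np.float64(0.06879999119020937))
```

View pics/w5.png

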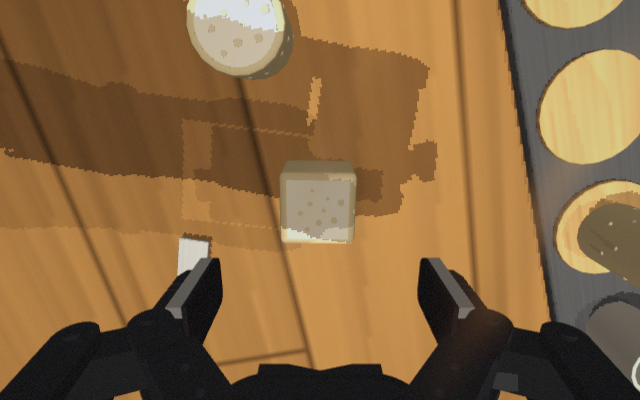

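The square is aligned with the fingers and centred at (318,208). The knife tip is at (194,238), so I check its clearance and then descend.

```bash
python3 -c "
from h import *
print(world('wrist',[(318,208)],.044),world('wrist',[(194,238)],.01))"; python3 -m pendant '[{"translation":[0,-0.1,1.5],"dr":[0,0,0],"hand":8.5},{"translation":[0,0,1.5],"dr":[0,0,0],"hand":8.5},{"translation":[0,0,1.5],"dr":[0,0,0],"hand":8.5},{"translation":[0,0,1.5],"dr":[0,0,0],"hand":8.5},{"translation":[0,0,1.5],"dr":[0,0,0],"hand":8.5},{"translation":[0,0,0],"dr":[0,0,0],"hand":8.5}]'
```

```text
[[ 0.458 -0.114  0.044]] [[ 0.352 -0.132  0.01 ]]
clock: 18.85
tcp_pos: [0.458, -0.1144, 0.2139]
eef_rot: [-3.138, -0.0, 1.374]
ft_force: [-1.2, 0.5, -0.6]
gripper_width: 0.0852
gripper_force: 0.0
```

Clear by about 5 cm, so I continue down and grip.

```bash
python3 -m pendant '[{"translation":[0,0,1.2],"dr":[0,0,0],"hand":8.5},{"translation":[0,0,1.2],"dr":[0,0,0],"hand":8.5},{"translation":[0,0,0.7],"dr":[0,0,0],"hand":8.5},{"translation":[0,0,0.4],"dr":[0,0,0],"hand":8.5},{"translation":[0,0,0],"dr":[0,0,0],"hand":8.5},{"translation":[0,0,0],"dr":[0,0,0],"hand":4.5},{"translation":[0,0,0],"dr":[0,0,0],"hand":4.5},{"translation":[0,0,0],"dr":[0,0,0],"hand":4.5},{"translation":[0,0,0],"dr":[0,0,0],"hand":4.5},{"translation":[0,0,0],"dr":[0,0,0],"hand":4.5},{"translation":[0,0,0],"dr":[0,0,0],"hand":4.5},{"translation":[0,0,0],"dr":[0,0,0],"hand":4.5},{"translation":[0,0,0],"dr":[0,0,0],"hand":4.5}]' 40
```

```text
clock: 19.93
tcp_pos: [0.4588, -0.1147, 0.1819]
eef_rot: [3.14, 0.0, 1.373]
ft_force: [-1.2, -0.0, 5.6]
gripper_width: 0.0517
gripper_force: 42.5
```

```bash
python3 -m pendant '[{"translation":[0,0,-0.5],"dr":[0,0,0],"hand":4.5},{"translation":[0,0,-1.5],"dr":[0,0,0],"hand":4.5},{"translation":[0,0,-2],"dr":[0,0,0],"hand":4.5},{"translation":[0,0,-2],"dr":[0,0,-0.06],"hand":4.5},{"translation":[0,0,-2],"dr":[0,0,-0.09],"hand":4.5},{"translation":[0,0,-2],"dr":[0,0,-0.09],"hand":4.5},{"translation":[0,0,-2],"dr":[0,0,-0.09],"hand":4.5},{"translation":[0,0,0],"dr":[0,0,0],"hand":4.5},{"translation":[0,0,0],"dr":[0,0,0],"hand":4.5},{"translation":[0,0,0],"dr":[0,0,0],"hand":4.5}]'; python3 -c "
from h import *
print(rel((.6475,.003),.0439,1.703))"
```

```text
clock: 20.77
tcp_pos: [0.4583, -0.1146, 0.3005]
eef_rot: [-3.141, -0.0, 1.701]
ft_force: [-0.3, 0.2, -1.5]
gripper_width: 0.0516
gripper_force: 42.2
(array([ 9.204, 20.292, 10.144]), array([-0.001, -0.   , -0.002]), np.float64(0.14563660862289457))
```

```bash
python3 -m pendant '[{"translation":[0.5,1.1,0],"dr":[0,0,0],"hand":4.5},{"translation":[0.8,1.7,0],"dr":[0,0,0],"hand":4.5},{"translation":[0.9,2,0],"dr":[0,0,0],"hand":4.5},{"translation":[0.9,2,0],"dr":[0,0,0],"hand":4.5},{"translation":[0.9,2,0],"dr":[0,0,0],"hand":4.5},{"translation":[0.9,2,0],"dr":[0,0,0],"hand":4.5},{"translation":[0.9,2,0],"dr":[0,0,0],"hand":4.5},{"translation":[0.9,2,0],"dr":[0,0,0],"hand":4.5},{"translation":[0.9,2,0],"dr":[0,0,0],"hand":4.5},{"translation":[0.8,1.8,0],"dr":[0,0,0],"hand":4.5},{"translation":[0.5,1.1,0],"dr":[0,0,0],"hand":4.5},{"translation":[0.3,0.6,0],"dr":[0,0,0],"hand":4.5},{"translation":[0,0,0],"dr":[0,0,0],"hand":4.5},{"translation":[0,0,0],"dr":[0,0,0],"hand":4.5},{"translation":[0,0,0],"dr":[0,0,0],"hand":4.5},{"translation":[0,0,0],"dr":[0,0,0],"hand":4.5}]'; python3 -c "
from h import *
print(rel((.6475,.003),.0439,1.703))"
```

```text
clock: 22.1
tcp_pos: [0.6473, 0.0028, 0.3012]
eef_rot: [-3.141, 0.0, 1.702]
ft_force: [0.3, 0.2, -1.0]
gripper_width: 0.0516
gripper_force: 42.2
(array([ 0.015,  0.02 , 10.229]), array([-0.   ,  0.   , -0.001]), np.float64(0.05707974561576189))
```

```bash
python3 -m pendant '[{"translation":[0,0,1.2],"dr":[0,0,0],"hand":4.5},{"translation":[0,0,1.5],"dr":[0,0,0],"hand":4.5},{"translation":[0,0,1.5],"dr":[0,0,0],"hand":4.5},{"translation":[0,0,1.5],"dr":[0,0,0],"hand":4.5},{"translation":[0,0,1.4],"dr":[0,0,0],"hand":4.5},{"translation":[0,0,1],"dr":[0,0,0],"hand":4.5},{"translation":[0,0,0.7],"dr":[0,0,0],"hand":4.5},{"translation":[0,0,0.5],"dr":[0,0,0],"hand":4.5},{"translation":[0,0,0.4],"dr":[0,0,0],"hand":4.5},{"translation":[0,0,0.3],"dr":[0,0,0],"hand":4.5},{"translation":[0,0,0],"dr":[0,0,0],"hand":4.5},{"translation":[0,0,0],"dr":[0,0,0],"hand":4.5},{"translation":[0,0,0],"dr":[0,0,0],"hand":4.5}]'
```

```text
clock: 23.18
tcp_pos: [0.6478, 0.0033, 0.2017]
eef_rot: [3.141, 0.0, 1.703]
ft_force: [0.7, -0.0, -2.0]
gripper_width: 0.0516
gripper_force: 42.2
```

```bash
python3 -m pendant '[{"translation":[0,0,0.15],"dr":[0,0,0],"hand":4.5},{"translation":[0,0,0.1],"dr":[0,0,0],"hand":4.5},{"translation":[0,0,0],"dr":[0,0,0],"hand":4.5},{"translation":[0,0,0],"dr":[0,0,0],"hand":5.5},{"translation":[0,0,0],"dr":[0,0,0],"hand":6},{"translation":[0,0,0],"dr":[0,0,0],"hand":7.2},{"translation":[0,0,0],"dr":[0,0,0],"hand":8.5},{"translation":[0,0,0],"dr":[0,0,0],"hand":8.5},{"translation":[0,0,0],"dr":[0,0,0],"hand":8.5},{"translation":[0,0,-1],"dr":[0,0,0],"hand":8.5},{"translation":[0,0,-1.5],"dr":[0,0,0],"hand":8.5},{"translation":[0,0,-2],"dr":[0,0,0],"hand":8.5},{"translation":[0,0,-2],"dr":[0,0,0],"hand":8.5},{"translation":[0,0,-2],"dr":[0,0,0],"hand":8.5},{"translation":[0,0,-1.5],"dr":[0,0,0],"hand":8.5},{"translation":[0,0,0],"dr":[0,0,0],"hand":8.5},{"translation":[0,0,0],"dr":[0,0,0],"hand":8.5}]'; python3 -c "
from h import *
print(rel((.438,.0015),.145,1.703))"
```

```text
clock: 24.6
tcp_pos: [0.6477, 0.0033, 0.2997]
eef_rot: [3.14, 0.0, 1.703]
ft_force: [-0.3, -0.5, -1.6]
gripper_width: 0.0847
gripper_force: 0.0
(array([  2.586, -20.808,  -0.064]), array([ 0.002,  0.   , -0.   ]), np.float64(0.10293768995562215))
```

```bash
python3 -m pendant '[{"translation":[0.1,-1,0],"dr":[0,0,0],"hand":8.5},{"translation":[0.2,-2,0],"dr":[0,0,0],"hand":8.5},{"translation":[0.3,-2.4,0],"dr":[0,0,0],"hand":8.5},{"translation":[0.3,-2.4,0],"dr":[0,0,0],"hand":8.5},{"translation":[0.3,-2.4,0],"dr":[0,0,0],"hand":8.5},{"translation":[0.3,-2.4,0],"dr":[0,0,0],"hand":8.5},{"translation":[0.3,-2.4,0],"dr":[0,0,0],"hand":8.5},{"translation":[0.3,-2.4,0],"dr":[0,0,0],"hand":8.5},{"translation":[0.3,-2,0],"dr":[0,0,0],"hand":8.5},{"translation":[0.2,-1.4,0],"dr":[0,0,0],"hand":8.5},{"translation":[0,0,0],"dr":[0,0,0],"hand":8.5},{"translation":[0,0,0],"dr":[0,0,0],"hand":8.5},{"translation":[0,0,0],"dr":[0,0,0],"hand":8.5},{"translation":[0,0,0],"dr":[0,0,0],"hand":8.5}]'; python3 -c "
from h import *
import cv2
print(rel((.438,.0015),.035,1.703))
cv2.imwrite('pics/w6.png',imaging.snapshot('wrist')[:,:,::-1])"
```

```text
clock: 25.77
tcp_pos: [0.4387, 0.0016, 0.2984]
eef_rot: [-3.141, -0.0, 1.703]
ft_force: [-0.5, 0.2, 0.6]
gripper_width: 0.085
gripper_force: 0.0
(array([-0.003, -0.069, 10.842]), array([-0., -0., -0.]), np.float64(0.018338470499306248))
```

View pics/w6.png

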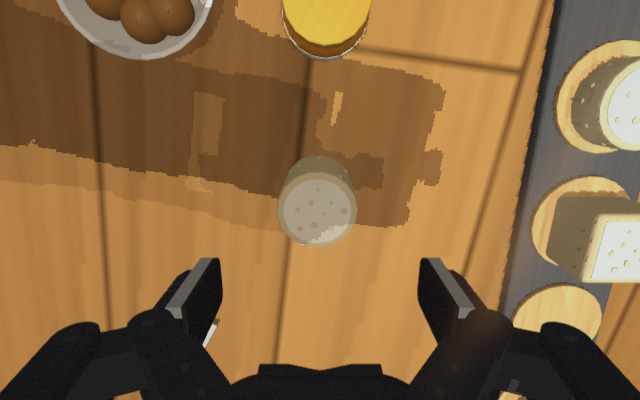

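The drum's top is at (317,210), centred between the fingers. The honey is well clear beyond it, and the puck and square stand on their discs at the right. I descend and grip.

```bash
python3 -c "
from h import *
print(world('wrist',[(317,210)],.06))"; python3 -m pendant '[{"translation":[0,-0.1,1.5],"dr":[0,0,0],"hand":8.5},{"translation":[0,0,1.5],"dr":[0,0,0],"hand":8.5},{"translation":[0,0,1.5],"dr":[0,0,0],"hand":8.5},{"translation":[0,0,1.5],"dr":[0,0,0],"hand":8.5},{"translation":[0,0,1.5],"dr":[0,0,0],"hand":8.5},{"translation":[0,0,1.5],"dr":[0,0,0],"hand":8.5},{"translation":[0,0,1],"dr":[0,0,0],"hand":8.5},{"translation":[0,0,0.7],"dr":[0,0,0],"hand":8.5},{"translation":[0,0,0],"dr":[0,0,0],"hand":8.5},{"translation":[0,0,0],"dr":[0,0,0],"hand":4.7},{"translation":[0,0,0],"dr":[0,0,0],"hand":4.7},{"translation":[0,0,0],"dr":[0,0,0],"hand":4.7},{"translation":[0,0,0],"dr":[0,0,0],"hand":4.7},{"translation":[0,0,0],"dr":[0,0,0],"hand":4.7},{"translation":[0,0,0],"dr":[0,0,0],"hand":4.7},{"translation":[0,0,0],"dr":[0,0,0],"hand":4.7},{"translation":[0,0,0],"dr":[0,0,0],"hand":4.7},{"translation":[0,0,0],"dr":[0,0,0],"hand":4.7}]' 40
```

```text
[[0.436 0.003 0.06 ]]
clock: 27.32
tcp_pos: [0.4373, 0.0015, 0.1926]
eef_rot: [3.14, 0.0, 1.703]
ft_force: [-1.6, 0.8, 6.1]
gripper_width: 0.0529
gripper_force: 41.2
```

```bash
python3 -m pendant '[{"translation":[0,0,-0.5],"dr":[0,0,0],"hand":4.7},{"translation":[0,0,-1.5],"dr":[0,0,0],"hand":4.7},{"translation":[0,0,-2],"dr":[0,0,0],"hand":4.7},{"translation":[0,0,-2],"dr":[0,0,0],"hand":4.7},{"translation":[0,0,-2],"dr":[0,0,0],"hand":4.7},{"translation":[0,0,-2],"dr":[0,0,0],"hand":4.7},{"translation":[0,0,-2],"dr":[0,0,0],"hand":4.7},{"translation":[-0.5,1,0],"dr":[0,0,0],"hand":4.7},{"translation":[-1,1.8,0],"dr":[0,0,0],"hand":4.7},{"translation":[-1.2,2,0],"dr":[0,0,0],"hand":4.7},{"translation":[-1.2,2,0],"dr":[0,0,0],"hand":4.7},{"translation":[-1.2,2,0],"dr":[0,0,0],"hand":4.7},{"translation":[-1.2,2,0],"dr":[0,0,0],"hand":4.7},{"translation":[-1.2,2,0],"dr":[0,0,0],"hand":4.7},{"translation":[-1.2,2,0],"dr":[0,0,0],"hand":4.7},{"translation":[-1.2,2,0],"dr":[0,0,0],"hand":4.7},{"translation":[-1.2,2,0],"dr":[0,0,0],"hand":4.7},{"translation":[-1,2,0],"dr":[0,0,0],"hand":4.7},{"translation":[0,0,0],"dr":[0,0,0],"hand":4.7},{"translation":[0,0,0],"dr":[0,0,0],"hand":4.7}]'
python3 -m pendant '[{"translation":[0,0,0],"dr":[0,0,0],"hand":4.7},{"translation":[0,0,0],"dr":[0,0,0],"hand":4.7}]';  python3 -c "
from h import *
print(rel((.6598,-.0907),.0546,1.703))"
```

```text
clock: 28.98
tcp_pos: [0.6594, -0.0913, 0.3115]
eef_rot: [-3.141, -0.0, 1.702]
ft_force: [-1.1, -0.1, -2.8]
gripper_width: 0.0531
gripper_force: 42.6
clock: 29.15
tcp_pos: [0.6587, -0.0907, 0.3121]
eef_rot: [-3.141, -0.0, 1.703]
ft_force: [0.5, -0.8, -0.9]
gripper_width: 0.0532
gripper_force: 42.6
(array([-0.015,  0.114, 10.247]), array([-0., -0.,  0.]), np.float64(0.00983856048782002))
```

```bash
python3 -m pendant '[{"translation":[0,0.1,1.2],"dr":[0,0,0],"hand":4.7},{"translation":[0,0,1.5],"dr":[0,0,0],"hand":4.7},{"translation":[0,0,1.5],"dr":[0,0,0],"hand":4.7},{"translation":[0,0,1.5],"dr":[0,0,0],"hand":4.7},{"translation":[0,0,1.4],"dr":[0,0,0],"hand":4.7},{"translation":[0,0,1],"dr":[0,0,0],"hand":4.7},{"translation":[0,0,0.7],"dr":[0,0,0],"hand":4.7},{"translation":[0,0,0.5],"dr":[0,0,0],"hand":4.7},{"translation":[0,0,0.4],"dr":[0,0,0],"hand":4.7},{"translation":[0,0,0.3],"dr":[0,0,0],"hand":4.7},{"translation":[0,0,0],"dr":[0,0,0],"hand":4.7},{"translation":[0,0,0],"dr":[0,0,0],"hand":4.7},{"translation":[0,0,0],"dr":[0,0,0],"hand":4.7}]'
```

```text
clock: 30.23
tcp_pos: [0.6603, -0.0909, 0.2122]
eef_rot: [3.141, 0.0, 1.703]
ft_force: [0.3, 1.1, -1.6]
gripper_width: 0.0533
gripper_force: 42.5
```

After release I retreat upward and back toward the robot, out of the camera's view.

```bash
python3 -m pendant '[{"translation":[0,0,0.15],"dr":[0,0,0],"hand":4.7},{"translation":[0,0,0.1],"dr":[0,0,0],"hand":4.7},{"translation":[0,0,0],"dr":[0,0,0],"hand":4.7},{"translation":[0,0,0],"dr":[0,0,0],"hand":5.7},{"translation":[0,0,0],"dr":[0,0,0],"hand":6.2},{"translation":[0,0,0],"dr":[0,0,0],"hand":7.2},{"translation":[0,0,0],"dr":[0,0,0],"hand":8.5},{"translation":[0,0,0],"dr":[0,0,0],"hand":8.5},{"translation":[0,0,0],"dr":[0,0,0],"hand":8.5},{"translation":[0,0,-1],"dr":[0,0,0],"hand":8.5},{"translation":[0,0,-1.5],"dr":[0,0,0],"hand":8.5},{"translation":[0,0,-2],"dr":[0,0,0],"hand":8.5},{"translation":[0,0,-2],"dr":[0,0,0],"hand":8.5},{"translation":[0,0,-2],"dr":[0,0,0],"hand":8.5},{"translation":[0,0,-2],"dr":[0,0,0],"hand":8.5},{"translation":[0,0,-2],"dr":[0,0,0],"hand":8.5}]' && python3 -m pendant '[{"translation":[0,-2,-1],"dr":[0,0,0],"hand":8.5},{"translation":[0,-2.4,0],"dr":[0,0,0],"hand":8.5},{"translation":[0,-2.4,0],"dr":[0,0,0],"hand":8.5},{"translation":[0,-2.4,0],"dr":[0,0,0],"hand":8.5},{"translation":[0,-2.4,0],"dr":[0,0,0],"hand":8.5},{"translation":[0,-2.4,0],"dr":[0,0,0],"hand":8.5},{"translation":[0,-2.4,0],"dr":[0,0,0],"hand":8.5},{"translation":[0,-2.4,0],"dr":[0,0,0],"hand":8.5},{"translation":[0,-2.4,0],"dr":[0,0,0],"hand":8.5},{"translation":[0,-2.4,0],"dr":[0,0,0],"hand":8.5},{"translation":[0,-2.4,0],"dr":[0,0,0],"hand":8.5},{"translation":[0,-1.5,0],"dr":[0,0,0],"hand":8.5},{"translation":[0,0,0],"dr":[0,0,0],"hand":8.5},{"translation":[0,0,0],"dr":[0,0,0],"hand":8.5},{"translation":[0,0,0],"dr":[0,0,0],"hand":8.5}]'; python3 -c "
from plant import imaging
import cv2,numpy as np
f=lambda a:cv2.resize(np.ascontiguousarray(a[:,:,::-1]),(800,300),interpolation=cv2.INTER_CUBIC)
t=imaging.snapshot('top');s=imaging.snapshot('side')
cv2.imwrite('pics/end.png',f(t[105:210,185:465])); cv2.imwrite('pics/ends.png',cv2.resize(np.ascontiguousarray(s[80:340,200:480,::-1]),(646,600),interpolation=cv2.INTER_CUBIC))"
```

```text
clock: 31.57
tcp_pos: [0.6601, -0.0909, 0.3361]
eef_rot: [3.141, 0.0, 1.703]
ft_force: [0.3, 0.3, -1.0]
gripper_width: 0.0847
gripper_force: 0.0
clock: 32.82
tcp_pos: [0.388, -0.1271, 0.3448]
eef_rot: [3.141, 0.001, 1.703]
ft_force: [0.3, -0.3, 0.2]
gripper_width: 0.0849
gripper_force: 0.0
```

View pics/end.png

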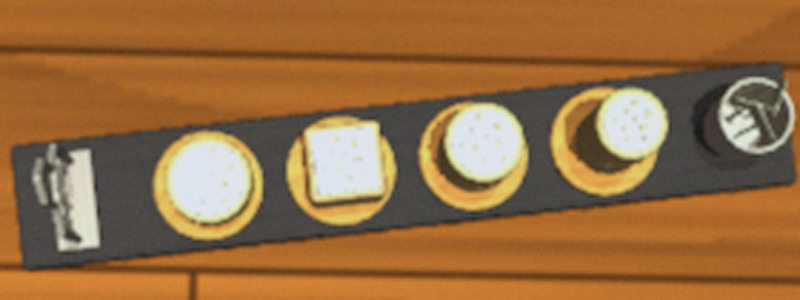

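View pics/ends.png

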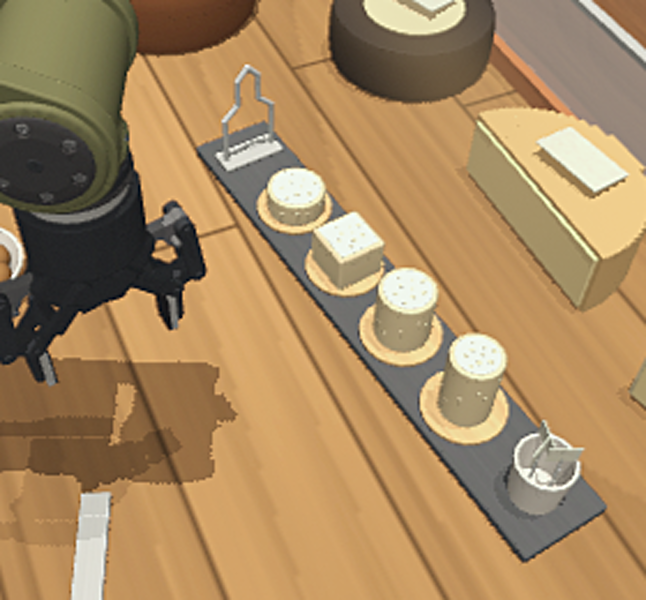

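Both views show the order divider, puck, square, drum, tall, pot, with every cheese upright. In the top crop the top-face centres are at (210,182), (345,162), (483,143) and (631,124). I check these numerically against the discs.

```bash
python3 -c "
from h import *
d=world('top',[(257.5,169.5),(304,164.3),(350.3,159.2),(396.2,154)],.017)
for i,(p,h) in enumerate((((210,182),28),((345,162),44),((483,143),60),((631,124),76))):
    uv=(np.array(p)+.5)/2.857-.5+[185,105]
    print((world('top',uv,.017+h/1e3)[0]-d[i])[:2]*1e3)"
```

```text
[-1.39  -3.948]
[-0.59  -2.189]
[-0.764  0.599]
[-1.533 -0.494]
```

```bash
python3 -c "
from plant import sign_off
print(sign_off())"
```

```text
the job is handed in; nothing more can be done
None
```

I handed the job in after about 33 s: puck, square, drum and tall cheese stand upright on the discs from the divider outwards, each within about 4 mm of centre, and I never touched the honey jar.

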